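# Gauge the blank, then unlatch the press tongue and hold it up

### The job

Check the fastener blank that lies under the thickness gauge: push the gauge's red cap down gently until its foot rests firmly on the blank for about a second, then let it rise again. Then pull the press's yellow latch knob sideways against its spring, lift the tongue up off its ball stud to about 20 degrees so that the blank can be loaded, and finish while still holding the tongue raised there with the gripper. Do not shift the blanks or disturb the thread spools and the orange weight.

Things in the scene. Friction and masses are not known exactly. Their poses are not given: they have to be found in the camera images.
- press: Fixed bench press. Green base plate 300 x 110 x 12 mm; origin at the centre of its underside, x along the tongue from latch end to hinge end, z up. Aluminium tongue (28 mm wide) hinged at x = +120 mm; its free end at x = -100 mm has a box coupler (56 x 50 mm, top 85 mm high) over a steel ball stud, and on that a dark latch carriage with a yellow knob, which slides to the press's +y.
- tongue: The hinged tongue with all that it carries (coupler, punch, latch and knob), about 0.45 kg (0.3 to 0.65). Origin on the hinge pin, x axis along the tongue towards the hinge end. Nothing holds it up but the gripper: let go, it falls back.
- latch_neck (a point): Middle of the yellow latch knob's upright round neck: 18 mm diameter, 38 mm long, 30 mm wide cap on top (knob top 26.5 mm above this point), dark carriage plate (34 x 60 mm) 23.5 mm below it. Grip it from above, fingers closing along the press's y. Tongue down and latch shut: 116 mm above the table, at x = -100 mm, y = 0 of the press. The neck may pivot between the fingers as the tongue tilts.
- latch (a joint): Slide of the latch on the tongue: 0 m shut (bolt under the stud's head, tongue locked), grows as the knob is pulled towards the press's +y, 0.018 at its stop. The tongue is free above 0.010. Spring: about 7 N when shut, 13 N at the stop; it snaps shut when let go. While it is shut, lifting does not raise the tongue.
- lift (a joint): Hinge of the tongue: 0 rad lying down on the stud, grows as the free end rises (turning about the press's +y axis through hinge_pin), stop at 0.75. The loose hinge has no spring.
- hinge_pin (a point): Centre of the tongue's hinge pin, 220 mm from the latch knob along the tongue, 70 mm above the table. It does not move.
- stud_top (a point): Top of the ball stud's head, under the coupler, 67 mm above the table. The head is 32 mm in diameter.
- gauge: Drop-foot thickness gauge, fixed to the table: grey plate 100 x 140 mm, 12 mm thick, aluminium column and bracket (bracket top at 161 mm height). Origin under the foot at the plate's underside, z up; the column stands at x = +46 mm; the plate reaches y = -48 to +92 mm.
- cap_top (a point): Centre of the top face of the gauge's red push cap (36 mm in diameter), 210 mm above the table when the gauge is up; it moves down with the foot.
- foot: The gauge's steel foot, 24 mm in diameter, at the lower end of the spindle straight below the cap; its flat underside is 148 mm below the cap's top, 62 mm above the table when up. Body origin 62 mm below the underside.
- drop (a joint): Travel of the gauge's spindle: 0 m fully up, grows as the cap is pushed down, 0.050 when the foot reaches the plate. A light spring lifts it (about 1.5 N at the top, 5 N at the bottom). It reads 0.036 with the foot on the brass block, 0.043 on the steel strip.
- block_centre (a point): Centre of the brass block, 46 x 30 mm, 14 mm tall, lying on the gauge's plate either under the foot or parked beside it at the gauge's +y.
- block: The same brass block; origin at the centre of its underside.
- strip_centre (a point): Centre of the steel strip, 50 x 28 mm, 7 mm thick, lying on the gauge's plate in the other of the two places.
- strip: The same steel strip; origin at the centre of its underside.
- pink_spool_c (a point): Centre of a loose pink thread spool, 34 mm in diameter, 45 mm tall: leave alone.
- black_spool_c (a point): Centre of a loose black thread spool with yellow ends, 32 mm in diameter, 60 mm tall: leave alone.
- weight_c (a point): Centre of a loose orange pattern weight, 52 mm in diameter, 26 mm tall: leave alone.

How it is judged:
By the outcome, as a careful person would: the job done as asked, in the order asked, and still so for the second after the job is handed in, while the arm keeps its last pose, push and grip.
It also fails if it takes over 58 s, if anything falls off the work surface, if the arm or the gripper's body presses on something with over 40 N, if the wrist force passes 120 N, or if a joint passes its speed limit or range.

### The arm

A 6-joint arm with a two-finger parallel gripper is mounted at the origin on the work surface. World frame = base frame: x ahead of the robot, y to its left, z up, the work surface at z = 0. Lengths are in m, angles in degrees, forces in N, time in s.
With the tool pointing down it reaches from about 0.25 to 0.725 m from the base axis. Payload 9.7 kg.
Tool frame: the origin (TCP) lies on the centre line of the jaws, within the pads' length; the fingertips stand 22 mm ahead of it and the grasp point (between the pads) lies 3 mm ahead of it; z points along the fingers, y is the direction in which the jaws open and shut (so a half turn about z gives the same grasp; the last joint's range is limited). The gripper opens to 85 mm and grips with 20 to 120 N. Pads are 22 mm wide; open, the fingers measure 114 mm over their backs; the gripper's body (76 mm by 85 mm) begins 54 mm behind the grasp point. The pads swing forward as they close: fully open they stand 13 mm farther back than shut.
Start: joints at [76.719, 4.979, 10.078, 95.1, 0, 90], TCP at [0.126, 0.535, 0.253] pointing down, gripper open.
Joint ranges: [-179.16, 179.16], [-48.56, 103.87], [-65.8, 70.77], [-126.05, 130.52], [-82.76, 87.17], [-180, 180]. Speed limits (degrees/s): [127.2, 127.2, 147.25, 180, 180, 180].

### API

Orientations are given as [roll, pitch, yaw] about the fixed x, y, z axes, in that order (R = Rz(yaw) Ry(pitch) Rx(roll)).
In Python, from workcell import monitor, eyes, job gives the robot as it stands. The module is installed in compiled form; this text tells all that it offers.
- The arm moves only by the tool drive_tool, never from a script. Its argument "plan" is a list of rows, each a list of 3 entries, a list of its own where there are three numbers: the opening, from 0 (shut) to 1 (fully open), then the shift along the world's x, y, z in m, then the turn about the world's z in degrees. In form: [[gripper, [x, y, z], yaw], ...]. A call has 1 to 10 rows; each row shifts and turns the commanded pose from where the row before left it; what a row does not reach is not made up. A row lasts 1/8 s, in which the tool goes at most 62.5 mm and 10.7 degrees, less where a joint would pass 70% of its speed; a pose out of reach is approached as far as the arm can. A call is refused whole if a number of a shift passes 0.0625 or a number of a turn 10.7, either way. A call with a gripper value outside its range is refused whole. The fingers move at their own pace and stop on an object; "grip_force" is the grip in N (left out, the last holds). Time passes only in rows, so rows that do not move let the fingers close. It gives the time, the measured TCP pose, the force and the opening at its end, in the units of the state.
- monitor.get_obs(): the state, without advancing time (a new reading comes with each control period).
- eyes.camera(name): name is "side" or "top"; returns (picture, depth): 480x640x3 uint8, red, green, blue; 480x640 float32, m along the optical axis (not along the pixel's ray), 0 where there is no reading.
- eyes.camera_params(name): a dict with "fx", "fy", "cx", "cy" (pixels), "dist_coeffs" ([k1, k2, p1, p2, k3] as OpenCV has them; the pictures are not rectified), "extrinsics" (4x4, takes a point from world to camera coordinates). Camera axes: x right, y down, z forward; pixel columns grow to the right and rows downward; lengths in m; the calibration is good to about 2 mm. A picture is of the moment at which its call begins. camera_params takes no time and is no camera call.
- job.job_done(): hands the job in, once; it reports no verdict.
The state is a dict: "time": time; "q": joint angles; "qd": joint speeds; "joint_efforts": joint torques, N m; "ee_pos": TCP position; "tcp_rot": TCP orientation; "wrist_force": force on the tool from outside, world axes, zero at the start; "torque": the same for the moment, N m; "opening": finger opening in m.
Only numpy, scipy, OpenCV 4.12 (cv2) and the standard library are available. Lean on these libraries where they do the work, as an engineer would, in place of code of your own. Each camera call takes 0.05 s, during which the arm holds its last target.

## Working session

There is one attempt and no reset: what is moved stays moved. The work goes in short steps, Python scripts to look and compute and a tool call to move; the robot and the scene stay as the last step left them, time stands still between calls to the robot, and variables do not carry over. Pictures are saved under pics/ and viewed, and the job is handed in when it is done.

Besides the shell and the picture viewer there is one more tool, called after "Call:" by a JSON object that holds its "method" and its "body". drive_tool: Moves the arm, as the interface text tells. Its arguments: {"type":"object","properties":{"plan":{"type":"array","items":{"type":"array"}},"grip_force":{"type":"number"}},"required":["plan"]}

```bash
mkdir -p pics; cat > h.py <<'E'
import numpy as np, cv2
from workcell import monitor, eyes, job
def cam(n):
    p=eyes.camera_params(n); K=np.array([[p['fx'],0,p['cx']],[0,p['fy'],p['cy']],[0,0,1]]); return K,np.array(p['dist_coeffs'],float),np.array(p['extrinsics'])
def ray(n,uv):
    K,d,E=cam(n); x=cv2.undistortPoints(np.array([[uv]],float),K,d)[0,0]
    R=E[:3,:3];t=E[:3,3]; o=-R.T@t; return o,R.T@np.array([x[0],x[1],1])
def onz(n,uv,z):
    o,v=ray(n,uv); return o+v*(z-o[2])/v[2]
def dep(n,uv,d):
    o,v=ray(n,uv); return o+v*d
def proj(n,P):
    K,d,E=cam(n); r,_=cv2.Rodrigues(E[:3,:3]); return cv2.projectPoints(np.array(P,float).reshape(-1,1,3),r,E[:3,3],K,d)[0][:,0]
E
python3 - <<'E'
from h import *
print(monitor.get_obs())
for n in ('side','top'):
    im,d=eyes.camera(n); cv2.imwrite(f'pics/{n}0.png',im[:,:,::-1]); np.savez(f'{n}0.npz',im=im,d=d)
    o,v=ray(n,(320,240)); print(n,o,v)
E
```

```text
{'time': 0.0, 'q': array([ 7.67196772e+01,  5.01193364e+00,  1.00344316e+01,  9.50976630e+01,
       -1.21527440e-03,  9.00009921e+01]), 'qd': array([ 0.05485365, -0.01051642, -0.07661765, -0.00377118, -0.06332483,
        0.01034605]), 'joint_efforts': array([-2.68230266e-03, -5.20387530e+01,  4.64802432e+01,  1.61705300e-02,
       -2.88889414e-04, -1.98865598e-05]), 'ee_pos': array([0.12630635, 0.53511002, 0.25257483]), 'tcp_rot': array([-1.79924835e+02,  1.21657488e-03,  1.66718687e+02]), 'wrist_force': array([-0.06874732, -0.19470219, -0.00504462]), 'torque': array([-0.01230612,  0.01760984, -0.01887361]), 'opening': 0.08571465216005476}
side [ 0.52019126 -0.772599    1.00263625] [ 0.06297577  0.65609823 -0.75204986]
top [0.3774072  0.01528397 1.2014287 ] [ 0.21440961 -0.02401732 -0.97645522]
```

View pics/side0.png

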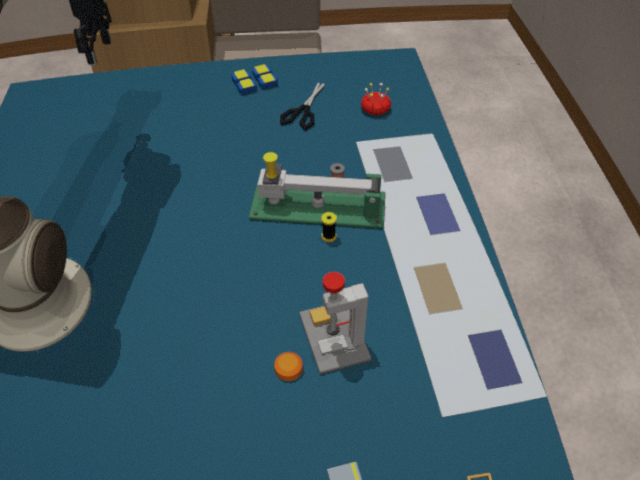

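View pics/top0.png

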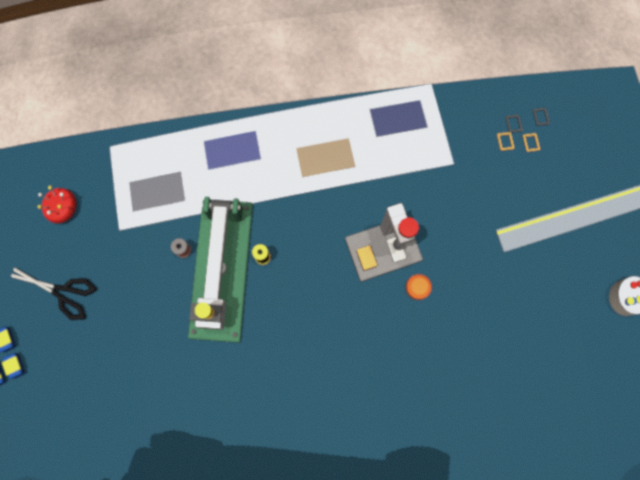

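The top view shows the press with its yellow knob at (204,312) and its hinge at about (222,207). The gauge's red cap is at (409,228), with the steel strip under the foot and the brass block parked at (366,258). The spools are at (181,247) and (262,254), and the weight is at (419,287). Next I'll measure these.

```bash
python3 - <<'E'
from h import *
def blob(n,lo,hi,win,z,lab):
    im=np.load(f'{n}0.npz')['im']; d=np.load(f'{n}0.npz')['d']
    hsv=cv2.cvtColor(im,cv2.COLOR_RGB2HSV); m=cv2.inRange(hsv,lo,hi); w=np.zeros_like(m); w[win[1]:win[3],win[0]:win[2]]=1; m*=w
    k,l,s,c=cv2.connectedComponentsWithStats(m); i=1+np.argmax(s[1:,4]); m=(l==i)
    cn=cv2.findContours(m.astype('uint8'),0,2)[0]; cn=max(cn,key=cv2.contourArea); r=cv2.minAreaRect(cn)
    print(n,lab,c[i].round(1),s[i],'onz',onz(n,c[i],z).round(4),'depth med',dep(n,c[i],np.median(d[m])).round(4))
    return cn,r
blob('top',(0,150,100),(8,255,255),(385,205,430,250),.210,'cap')
blob('side',(0,150,100),(8,255,255),(315,265,355,300),.210,'cap')
blob('top',(24,130,100),(36,255,255),(185,295,225,325),.1425,'knob')
blob('side',(24,130,100),(36,255,255),(255,145,290,185),.1425,'knob')
cn,r=blob('top',(45,60,30),(80,255,255),(170,180,280,350),.012,'plate')
b=cv2.boxPoints(r); P=np.array([onz('top',q,.012) for q in b]); print(P.round(4)); print(P.mean(0))
for i in range(4): e=P[(i+1)%4]-P[i]; print(np.linalg.norm(e),np.degrees(np.arctan2(e[1],e[0])))
blob('top',(20,130,100),(40,255,255),(248,240,275,270),.06,'black')
blob('top',(5,150,100),(20,255,255),(400,270,440,305),.026,'weight')
blob('top',(15,100,80),(30,255,255),(350,240,380,275),.026,'block')
for n,bx in(('top',(170,180,450,350)),('side',(230,130,400,390))):
    im=np.load(f'{n}0.npz')['im'][bx[1]:bx[3],bx[0]:bx[2]]; s=min(800/im.shape[1],600/im.shape[0]); cv2.imwrite(f'pics/{n}0z.png',cv2.resize(im,None,fx=s,fy=s)[:,:,::-1])
E
```

```text
top cap [408.1 227.3] [399 218  19  19 278] onz [ 0.5957 -0.1666  0.21  ] depth med [ 0.5958 -0.1667  0.2092]
side cap [333.2 282. ] [323 272  21  21 333] onz [ 0.5982 -0.1728  0.21  ] depth med [ 0.5982 -0.1732  0.2105]
top knob [203.1 310.5] [195 304  17  14 193] onz [0.5089 0.2214 0.1425] depth med [0.5091 0.2217 0.141 ]
side knob [269.8 157.3] [263 152  14  12 116] onz [0.5116 0.2199 0.1425] depth med [0.5116 0.2197 0.1426]
top plate [231.7 276.4] [ 188  199   64  143 3287] onz [0.5878 0.1792 0.012 ] depth med [0.5877 0.1791 0.0128]
[[0.4731 0.285  0.012 ]
 [0.7722 0.2277 0.012 ]
 [0.745  0.1171 0.012 ]
 [0.4495 0.179  0.012 ]]
[0.6099581  0.20217544 0.012     ]
0.3044574750347785 -10.835898659912175
0.11395503587134481 -103.79068078706763
0.30189702361848 168.1695965693904
0.10861283869798997 77.43978700136216
top black [260.3 252.6] [253 245  17  16 184] onz [0.6195 0.1098 0.06  ] depth med [0.62   0.11   0.0578]
top weight [418.3 286.6] [407 275  24  24 463] onz [ 0.5098 -0.1997  0.026 ] depth med [ 0.5102 -0.2003  0.0228]
top block [366.5 257.5] [357 246  20  24 316] onz [ 0.5853 -0.1035  0.026 ] depth med [ 0.5855 -0.1037  0.0246]
```

View pics/top0z.png

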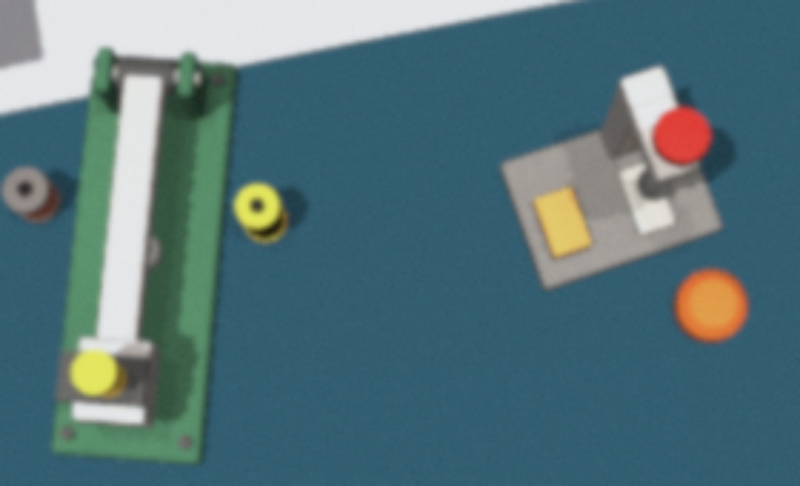

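View pics/side0z.png

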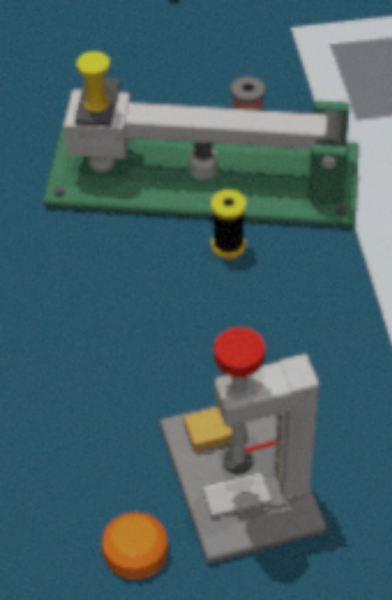

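Call:
{"method": "drive_tool", "body": {"plan": [[0,[0.03,-0.045,0.002],0],[0,[0.03,-0.045,0.002],0],[0,[0.03,-0.045,0.002],0],[0,[0.03,-0.045,0.002],0],[0,[0.03,-0.045,0.002],0],[0,[0.03,-0.045,0.002],0],[0,[0.03,-0.045,0.002],0],[0,[0.03,-0.045,0.002],0],[0,[0.03,-0.045,0.002],0],[0,[0.03,-0.045,0.002],0]], "grip_force": 40}}

```text
time: 1.35
ee_pos: [0.427, 0.0835, 0.2732]
tcp_rot: [180.0, 0.0, 166.7]
wrist_force: [0.9, 0.3, -0.2]
opening: -0.0002
```

Call:
{"method": "drive_tool", "body": {"plan": [[0,[0.034,-0.05,0],0],[0,[0.034,-0.05,0],0],[0,[0.034,-0.05,0],0],[0,[0.034,-0.05,0],0],[0,[0.035,-0.0525,0],0],[0,[0,0,-0.01],0],[0,[0,0,-0.01],0],[0,[0,0,0],0]]}}

```text
time: 2.35
ee_pos: [0.5962, -0.1656, 0.2529]
tcp_rot: [180.0, -0.1, 166.8]
wrist_force: [-0.3, 0.3, -0.5]
opening: -0.0001
```

```bash
python3 - <<'E'
from h import *
print(monitor.get_obs()['q'].round(1), monitor.get_obs()['ee_pos'], monitor.get_obs()['wrist_force'])
ims=[]
for n,c in (('side',(333,270)),('top',(408,227))):
    im,d=eyes.camera(n); ims.append(cv2.resize(im[c[1]-75:c[1]+75,c[0]-50:c[0]+50],None,fx=4,fy=4))
    print(n,proj(n,monitor.get_obs()['ee_pos']+[0,0,-.022]))
cv2.imwrite('pics/a1.png',np.hstack(ims)[:,:,::-1])
E
```

```text
[-15.5  14.9  21.3  96.5   0.   -2.3] [ 0.59617779 -0.16559453  0.25287107] [-0.34908563  0.32752541 -0.45501073]
side [[331.61593239 270.17636105]]
top [[409.35348171 223.86126682]]
```

View pics/a1.png

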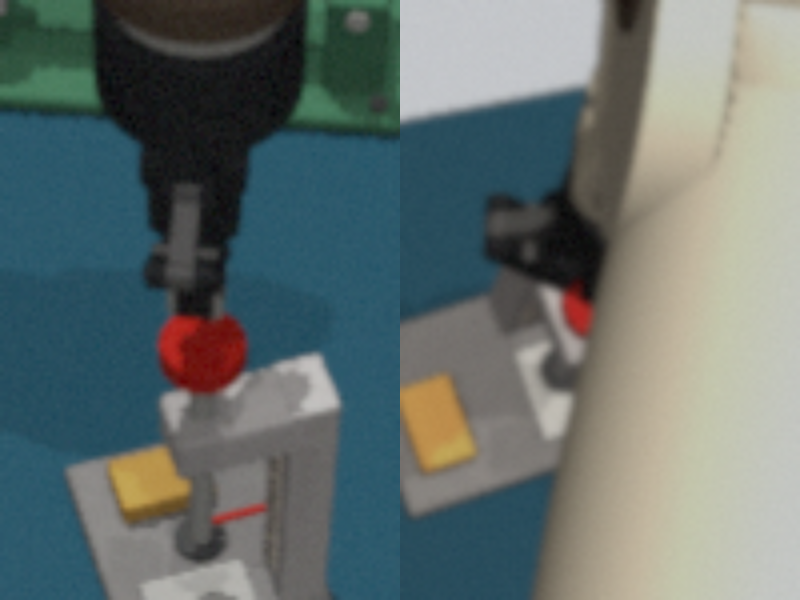

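The side view puts the closed fingertips (about 197,305 in the crop) right above the cap. I'll shift slightly and push down.

Call:
{"method": "drive_tool", "body": {"plan": [[0,[0.002,-0.0035,-0.01],0],[0,[0,0,-0.006],0],[0,[0,0,-0.005],0],[0,[0,0,-0.005],0],[0,[0,0,-0.005],0],[0,[0,0,-0.005],0],[0,[0,0,-0.005],0],[0,[0,0,0],0]]}}

```text
time: 3.45
ee_pos: [0.5989, -0.1701, 0.2119]
tcp_rot: [180.0, -0.0, 166.7]
wrist_force: [-1.3, 1.5, 3.7]
opening: -0.0002
```

Call:
{"method": "drive_tool", "body": {"plan": [[0,[0,0,-0.005],0],[0,[0,0,-0.005],0],[0,[0,0,-0.005],0],[0,[0,0,-0.004],0],[0,[0,0,-0.002],0],[0,[0,0,0],0]]}}

```text
time: 4.2
ee_pos: [0.5991, -0.1702, 0.1913]
tcp_rot: [-180.0, 0.0, 166.7]
wrist_force: [-0.8, -0.6, 4.9]
opening: 0.0
```

Call:
{"method": "drive_tool", "body": {"plan": [[0,[0,0,-0.001],0],[0,[0,0,-0.001],0],[0,[0,0,-0.001],0],[0,[0,0,0],0]]}}

```text
time: 4.7
ee_pos: [0.5991, -0.1703, 0.189]
tcp_rot: [-180.0, 0.1, 166.7]
wrist_force: [-1.4, 0.4, 9.4]
opening: 0.0001
```

Call:
{"method": "drive_tool", "body": {"plan": [[0,[0,0,-0.0005],0],[0,[0,0,-0.0005],0],[0,[0,0,0],0]]}}

```text
time: 5.08
ee_pos: [0.5992, -0.1702, 0.189]
tcp_rot: [-180.0, 0.1, 166.7]
wrist_force: [-2.8, 0.9, 13.6]
opening: 0.0002
```

Call:
{"method": "drive_tool", "body": {"plan": [[0,[0,0,-0.0005],0],[0,[0,0,0],0],[0,[0,0,0],0],[0,[0,0,0],0],[0,[0,0,0],0],[0,[0,0,0],0],[0,[0,0,0],0],[0,[0,0,0],0],[0,[0,0,0],0],[0,[0,0,0],0]]}}

```text
time: 6.32
ee_pos: [0.5991, -0.1703, 0.189]
tcp_rot: [-180.0, 0.1, 166.7]
wrist_force: [-3.8, 2.1, 17.9]
opening: -0.0
```

```bash
python3 - <<'E'
from h import *
print(monitor.get_obs()['ee_pos'], monitor.get_obs()['wrist_force'])
im,d=eyes.camera('side'); cv2.imwrite('pics/a2.png',cv2.resize(im[230:380,270:390],None,fx=4,fy=4)[:,:,::-1])
E
```

```text
[ 0.59914102 -0.17025886  0.18900918] [-3.79849075  2.08165067 17.92273685]
```

View pics/a2.png

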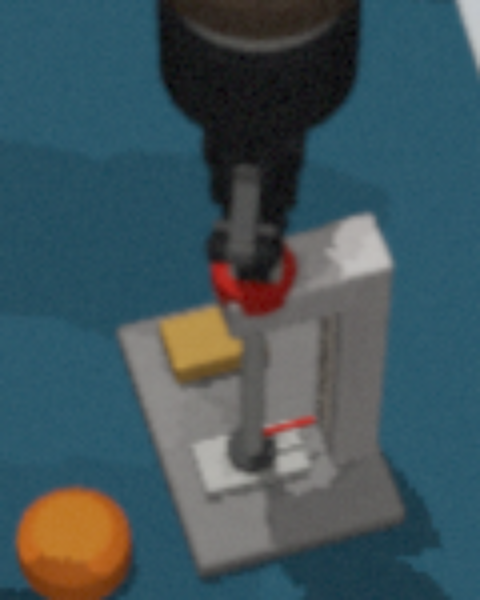

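The foot at (252,452) rests flat on the strip at 18 N and has been held for more than a second. Now I'll let it rise.

Call:
{"method": "drive_tool", "body": {"plan": [[0,[0,0,0.004],0],[0,[0,0,0.007],0],[0,[0,0,0.008],0],[0,[0,0,0.008],0],[0,[0,0,0.008],0],[0,[0,0,0.01],0],[0,[0,0,0.015],0],[0,[0,0,0.02],0]]}}

```text
time: 7.38
ee_pos: [0.5986, -0.1701, 0.2672]
tcp_rot: [-180.0, -0.1, 166.7]
wrist_force: [0.4, -0.1, 0.0]
opening: -0.0
```

```bash
python3 - <<'E'
from h import *
print(monitor.get_obs()['ee_pos'], monitor.get_obs()['wrist_force'])
im,d=eyes.camera('side'); cv2.imwrite('pics/a3.png',cv2.resize(im[130:380,230:400],None,fx=2.4,fy=2.4)[:,:,::-1])
np.savez('side3.npz',im=im,d=d)
# tongue edges/axis: bright region from top view 0
t=np.load('top0.npz')['im']; g=cv2.cvtColor(t,cv2.COLOR_RGB2HSV)
m=cv2.inRange(g,(0,0,150),(179,60,255)); w=np.zeros_like(m); w[212:295,195:235]=1; m*=w
k,l,s,c=cv2.connectedComponentsWithStats(m); i=1+np.argmax(s[1:,4]); print(s[i])
C=[]
for r in range(218,292,4):
    xs=np.where(l[r]==i)[0]; C.append(onz('top',(xs.mean(),r),.08)[:2])
C=np.array(C); p=np.polyfit(C[:,0],C[:,1],1); print('slope deg',np.degrees(np.arctan(p[0])), 'y at x=.511',np.polyval(p,.511),'resid',np.abs(C[:,1]-np.polyval(p,C[:,0])).max())
E
```

```text
[ 0.59860777 -0.17013577  0.26724922] [ 0.35977606 -0.12189756  0.0380279 ]
[ 203  212   24   83 1216]
slope deg -11.962083316077177 y at x=.511 0.22359127566532838 resid 0.0008067566748657662
```

View pics/a3.png

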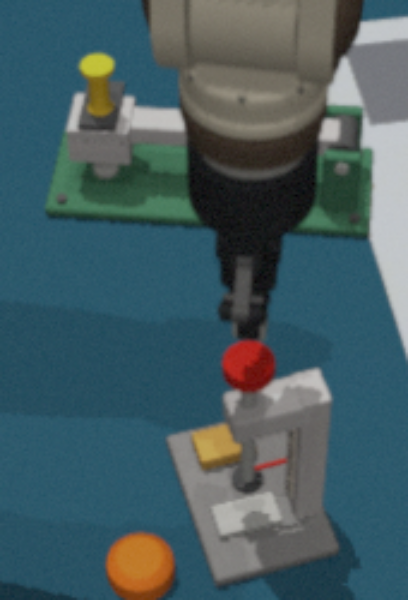

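The gauge is up again with the cap at (248,365), and the strip hasn't moved. Next I'll go to the knob.

Call:
{"method": "drive_tool", "body": {"plan": [[0,[-0.011,0.049,0],0],[0,[-0.011,0.049,0],0],[0.7,[-0.011,0.049,0],1.8],[0.7,[-0.011,0.049,0],0],[0.7,[-0.011,0.049,0],0],[0.7,[-0.011,0.049,0],0],[0.7,[-0.011,0.049,0],0],[0.7,[-0.0106,0.0486,0],0],[0.7,[0,0,-0.04],0],[0.7,[0,0,-0.01],0]]}}

```text
time: 8.68
ee_pos: [0.5103, 0.2215, 0.2145]
tcp_rot: [-179.9, -0.2, 168.6]
wrist_force: [0.5, 0.5, 0.2]
opening: 0.0594
```

```bash
python3 - <<'E'
from h import *
print(monitor.get_obs()['q'].round(1), monitor.get_obs()['ee_pos'], monitor.get_obs()['wrist_force'])
ims=[]
for n,c in (('side',(270,160)),('top',(210,300))):
    im,d=eyes.camera(n); ims.append(cv2.resize(im[c[1]-75:c[1]+75,c[0]-50:c[0]+50],None,fx=4,fy=4))
    print(n,proj(n,monitor.get_obs()['ee_pos']+[0,0,-.022]))
cv2.imwrite('pics/b1.png',np.hstack(ims)[:,:,::-1])
E
```

```text
[23.5  5.4  6.2 91.  -0.  34.9] [0.5103315  0.22148225 0.2145087 ] [0.49117301 0.47640837 0.22278684]
side [[267.62479132 138.62892573]]
top [[197.31035823 306.40098237]]
```

View pics/b1.png

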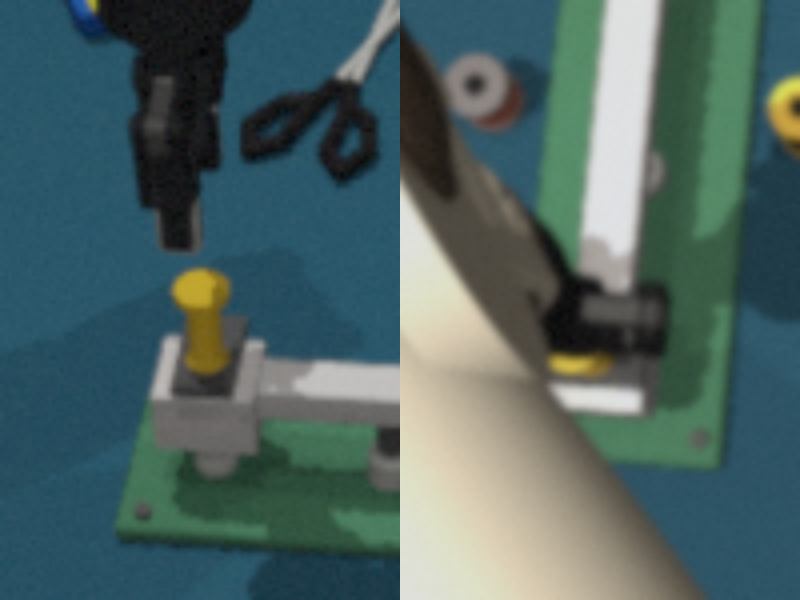

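```bash
python3 - <<'E'
from h import *
print(proj('side',[[.5103,.2215,.1425],[.511,.2215,.116],[.512,.2215,.097]]))
im=np.load('side3.npz')['im']; g=cv2.cvtColor(im,cv2.COLOR_RGB2HSV)
for r in range(152,184,2):
    xs=np.where((g[r,255:290,0]>20)&(g[r,255:290,0]<36)&(g[r,255:290,1]>130))[0]+255
    if len(xs): 
        o,v=ray('side',(xs.mean(),r)); s=(.2215-.009-o[1])/v[1]; print(r,xs.min(),xs.max(),(o+v*s).round(4))
E
```

```text
[[269.13118353 156.86693346]
 [270.2960094  166.202166  ]
 [271.34337697 172.71712573]]
154 265 275 [0.5127 0.2125 0.1579]
156 264 276 [0.5124 0.2125 0.1525]
158 264 276 [0.512  0.2125 0.147 ]
160 264 275 [0.5106 0.2125 0.1416]
162 266 274 [0.5112 0.2125 0.1359]
164 267 274 [0.5119 0.2125 0.1302]
166 267 274 [0.5116 0.2125 0.1246]
168 268 274 [0.5122 0.2125 0.1188]
170 268 274 [0.5119 0.2125 0.1131]
172 268 275 [0.5125 0.2125 0.1072]
174 267 276 [0.5122 0.2125 0.1015]
176 267 275 [0.5107 0.2125 0.0958]
178 270 272 [0.5103 0.2125 0.0899]
```

Call:
{"method": "drive_tool", "body": {"plan": [[0.7,[0.001,0,-0.03],0],[0.7,[0,0,-0.025],0],[0.7,[0,0,-0.02],0],[0.7,[0,0,-0.012],0],[0.7,[0,0,-0.004],0],[0.7,[0,0,0],0]]}}

```text
time: 9.52
ee_pos: [0.5128, 0.2213, 0.1265]
tcp_rot: [180.0, 0.0, 168.5]
wrist_force: [0.1, -0.2, 0.8]
opening: 0.0595
```

Call:
{"method": "drive_tool", "body": {"plan": [[0.7,[-0.0005,0,-0.004],0],[0,[0,0,0],0],[0,[0,0,0],0],[0,[0,0,0],0],[0,[0,0,0],0],[0,[0,0,0],0]], "grip_force": 60}}

```text
time: 10.28
ee_pos: [0.5122, 0.2227, 0.1224]
tcp_rot: [179.8, 0.0, 168.6]
wrist_force: [0.5, 6.4, 1.8]
opening: 0.0262
```

```bash
python3 - <<'E'
from h import *
o=monitor.get_obs(); print(o['ee_pos'], o['wrist_force'],o['opening'])
im,d=eyes.camera('side'); c=(270,160); cv2.imwrite('pics/b2.png',cv2.resize(im[c[1]-60:c[1]+60,c[0]-60:c[0]+60],None,fx=5,fy=5)[:,:,::-1])
E
```

```text
[0.51221493 0.22267537 0.1224302 ] [0.47155822 6.41777752 1.77056375] 0.02617071941606785
```

View pics/b2.png

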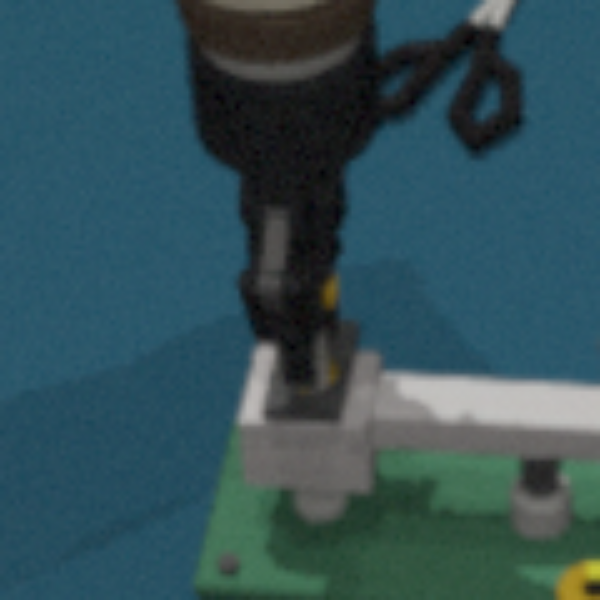

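Call:
{"method": "drive_tool", "body": {"plan": [[0,[0.0005,0.002,0],0],[0,[0,0.001,0],0],[0,[0,0,0],0],[0,[0,0,0],0]]}}

```text
time: 10.82
ee_pos: [0.5123, 0.2234, 0.1223]
tcp_rot: [-179.9, 0.0, 168.5]
wrist_force: [-1.9, -7.0, 4.5]
opening: 0.0264
```

Call:
{"method": "drive_tool", "body": {"plan": [[0.55,[0,-0.0013,0],0],[0.55,[0,0,0],0],[0.55,[0,0,-0.0033],0],[0.55,[0,0,0],0]]}}

```text
time: 11.32
ee_pos: [0.5122, 0.2231, 0.118]
tcp_rot: [-180.0, -0.0, 168.5]
wrist_force: [-0.1, -0.1, 0.7]
opening: 0.0468
```

Call:
{"method": "drive_tool", "body": {"plan": [[0,[0,0,0],0],[0,[0,0,0],0],[0,[0,0,0],0],[0,[0,0,0],0]]}}

```text
time: 11.82
ee_pos: [0.5123, 0.2229, 0.1186]
tcp_rot: [-180.0, -0.0, 168.5]
wrist_force: [-0.9, -3.0, 2.6]
opening: 0.0247
```

```bash
python3 - <<'E'
from h import *
o=monitor.get_obs(); print(o['ee_pos'], o['wrist_force'],o['torque'],o['opening'])
ims=[]
for n,c in (('side',(272,160)),('top',(210,305))):
    im,d=eyes.camera(n); ims.append(cv2.resize(im[c[1]-30:c[1]+30,c[0]-20:c[0]+20],None,fx=10,fy=10,interpolation=cv2.INTER_CUBIC))
    np.savez(f'{n}4.npz',im=im,d=d)
cv2.imwrite('pics/b3.png',np.hstack(ims)[:,:,::-1])
im=np.load('side0.npz')['im'];c=(272,170);cv2.imwrite('pics/b4.png',cv2.resize(im[c[1]-30:c[1]+30,c[0]-30:c[0]+30],None,fx=10,fy=10,interpolation=cv2.INTER_CUBIC)[:,:,::-1])
E
```

```text
[0.51234606 0.22294142 0.118565  ] [-0.91252789 -3.03042668  2.56901646] [-0.48045494  0.27004123  0.002223  ] 0.02471675142661526
```

View pics/b3.png

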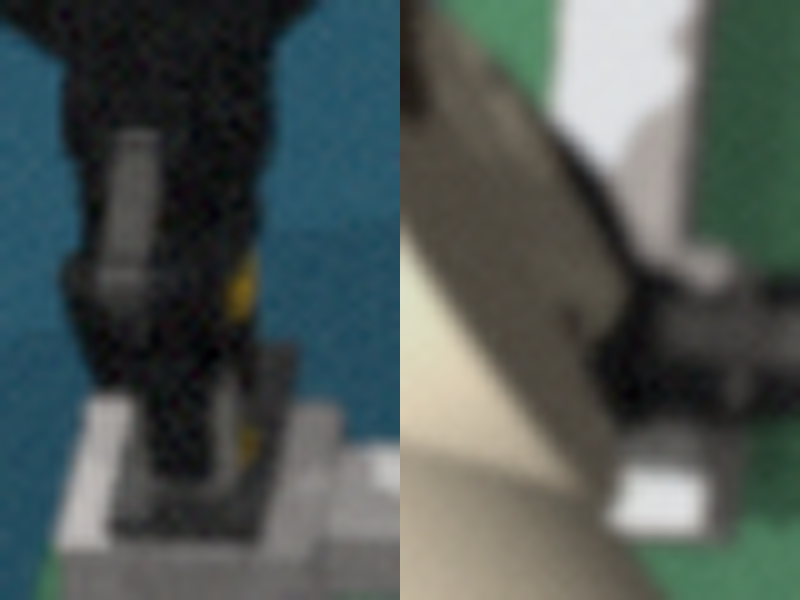

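View pics/b4.png

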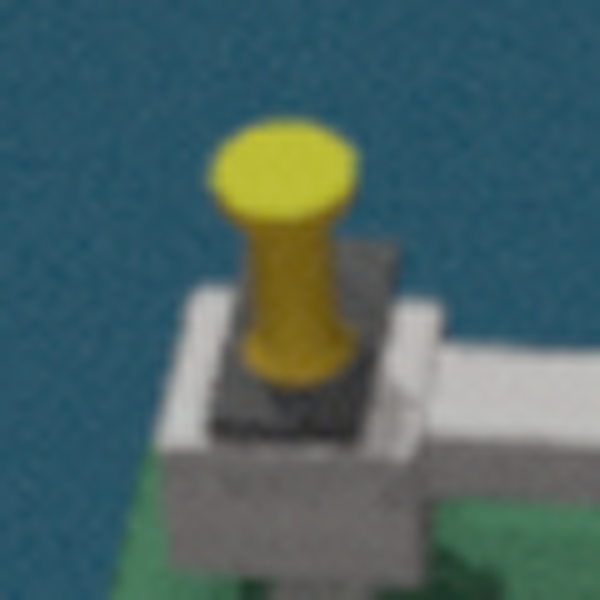

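Call:
{"method": "drive_tool", "body": {"plan": [[0,[0,0,0],0],[0,[0,0,0],0],[0,[0,0,0],0]]}}

```text
time: 12.3
ee_pos: [0.5124, 0.223, 0.1185]
tcp_rot: [-180.0, -0.0, 168.5]
wrist_force: [-1.8, -4.3, 3.1]
opening: 0.0242
```

```bash
python3 - <<'E'
from h import *
f=np.load('side4.npz'); im,d=f['im'],f['d']
for c in (268,271,273,275):
  print('col',c)
  for r in range(150,184,2):
    P=dep('side',(c,r),d[r,c]); print(r,im[r,c],P.round(4))
f=np.load('side0.npz'); d=f['d']
print('free knob')
for r in range(150,184,2):
    print(r,f['im'][r,271],dep('side',(271,r),d[r,271]).round(4))
E
```

```text
col 268
150 [31 30 31] [0.5096 0.1917 0.1868]
152 [20 18 11] [0.5092 0.1946 0.1791]
154 [33 34 35] [0.509  0.1809 0.1854]
156 [26 29 31] [0.5088 0.1621 0.1964]
158 [31 33 35] [0.5085 0.161  0.1921]
160 [24 21 29] [0.5081 0.1581 0.1894]
162 [26 17 21] [0.5078 0.157  0.1851]
164 [18 14 16] [0.5074 0.1627 0.1749]
166 [19 21 25] [0.5069 0.1684 0.1644]
168 [20 24 23] [0.5064 0.1807 0.148 ]
170 [14 19 22] [0.5057 0.2001 0.125 ]
172 [11 15 16] [0.5054 0.1918 0.1268]
174 [21 24 22] [0.505  0.1945 0.1187]
176 [14 18 17] [0.5046 0.1931 0.1143]
178 [52 56 54] [0.5041 0.2008 0.1015]
180 [44 42 44] [0.5036 0.2034 0.0932]
182 [41 42 41] [0.5032 0.2031 0.0877]
col 271
150 [17 17 17] [0.5156 0.1884 0.189 ]
152 [20 22 19] [0.5152 0.1984 0.1752]
154 [23 21 26] [0.5149 0.1968 0.1712]
156 [26 25 29] [0.5147 0.1707 0.1883]
158 [29 26 28] [0.5144 0.1586 0.1936]
160 [26 19 22] [0.514  0.165  0.1828]
162 [11 18 21] [0.5137 0.1666 0.1761]
164 [ 6  8 12] [0.5134 0.1608 0.1759]
166 [18 20 20] [0.513  0.1648 0.1669]
168 [23 27 27] [0.5126 0.1711 0.1559]
170 [19 25 24] [0.5122 0.1765 0.1456]
172 [22 25 27] [0.51
[... 1516 characters left out ...]
free knob
150 [ 34  83 100] [0.5146 0.4109 0.0006]
152 [139 151  77] [ 0.5141  0.4067 -0.0023]
154 [189 188  54] [0.5147 0.2308 0.142 ]
156 [188 188  54] [0.5144 0.2226 0.1435]
158 [189 189  55] [0.514  0.2188 0.1413]
160 [184 183  53] [0.5137 0.2129 0.1409]
162 [126 108  28] [0.5134 0.2042 0.143 ]
164 [115  95  24] [0.513  0.2138 0.1289]
166 [116  95  18] [0.5126 0.2122 0.1247]
168 [118  96  23] [0.5123 0.2103 0.1208]
170 [120  99  24] [0.5119 0.2105 0.1149]
172 [125 104  29] [0.5115 0.2118 0.108 ]
174 [128 105  27] [0.5111 0.2138 0.1004]
176 [134 110  32] [0.5107 0.2091 0.0989]
178 [97 83 45] [0.5103 0.2103 0.092 ]
180 [57 59 60] [0.51   0.2041 0.0919]
182 [60 59 61] [0.5097 0.1994 0.0904]
```

The depth readings put the fingertips at z≈0.105, about 8 mm further back than when shut. The pad tops are therefore catching the cap, so I'll re-grip lower.

Call:
{"method": "drive_tool", "body": {"plan": [[0.55,[0,0,0],0],[0.55,[0,0,0],0],[0.55,[0,0,-0.004],0],[0.55,[0,0,0],0],[0,[0,0,0],0],[0,[0,0,0],0],[0,[0,0,0],0],[0,[0,0,0],0],[0,[0,0,0],0]]}}

```text
time: 13.42
ee_pos: [0.5124, 0.223, 0.1146]
tcp_rot: [-180.0, 0.0, 168.5]
wrist_force: [-1.9, -2.3, 2.1]
opening: 0.0242
```

```bash
python3 - <<'E'
from h import *
o=monitor.get_obs(); print(o['q'].round(2),o['ee_pos'], o['wrist_force'],o['torque'],o['opening'])
im,d=eyes.camera('side'); c=(272,165)
cv2.imwrite('pics/b5.png',cv2.resize(im[c[1]-30:c[1]+30,c[0]-30:c[0]+30],None,fx=10,fy=10,interpolation=cv2.INTER_CUBIC)[:,:,::-1])
for r in range(168,184): print(r,[tuple(dep('side',(c,r),d[r,c]).round(3)[1:]) for c in (267,269,271,273)],im[r,271])
E
```

```text
[ 2.352e+01  5.710e+00 -4.460e+00  7.983e+01 -1.000e-02  3.501e+01] [0.51240231 0.22296204 0.11459203] [-1.92958298 -2.34750879  2.12356105] [-0.50659752  0.25552043  0.02437818] 0.024163072860110043
168 [(np.float64(0.181), np.float64(0.148)), (np.float64(0.179), np.float64(0.149)), (np.float64(0.167), np.float64(0.16)), (np.float64(0.18), np.float64(0.148))] [ 8  6 11]
169 [(np.float64(0.181), np.float64(0.145)), (np.float64(0.178), np.float64(0.147)), (np.float64(0.17), np.float64(0.154)), (np.float64(0.181), np.float64(0.144))] [23 25 22]
170 [(np.float64(0.179), np.float64(0.144)), (np.float64(0.176), np.float64(0.146)), (np.float64(0.174), np.float64(0.148)), (np.float64(0.176), np.float64(0.146))] [ 9 17 16]
171 [(np.float64(0.178), np.float64(0.142)), (np.float64(0.178), np.float64(0.142)), (np.float64(0.172), np.float64(0.147)), (np.float64(0.174), np.float64(0.145))] [ 8 14 10]
172 [(np.float64(0.198), np.float64(0.122)), (np.float64(0.198), np.float64(0.121)), (np.float64(0.192), np.float64(0.126)), (np.float64(0.2), np.float64(0.119))] [18 22 24]
173 [(np.float64(0.2), np
[... 1199 characters left out ...]
80 [(np.float64(0.203), np.float64(0.094)), (np.float64(0.209), np.float64(0.088)), (np.float64(0.203), np.float64(0.093)), (np.float64(0.203), np.float64(0.092))] [63 63 61]
181 [(np.float64(0.199), np.float64(0.094)), (np.float64(0.2), np.float64(0.093)), (np.float64(0.202), np.float64(0.091)), (np.float64(0.199), np.float64(0.093))] [49 47 43]
182 [(np.float64(0.195), np.float64(0.096)), (np.float64(0.196), np.float64(0.094)), (np.float64(0.198), np.float64(0.092)), (np.float64(0.196), np.float64(0.093))] [44 43 41]
183 [(np.float64(0.199), np.float64(0.088)), (np.float64(0.193), np.float64(0.094)), (np.float64(0.193), np.float64(0.094)), (np.float64(0.194), np.float64(0.092))] [52 51 50]
```

View pics/b5.png

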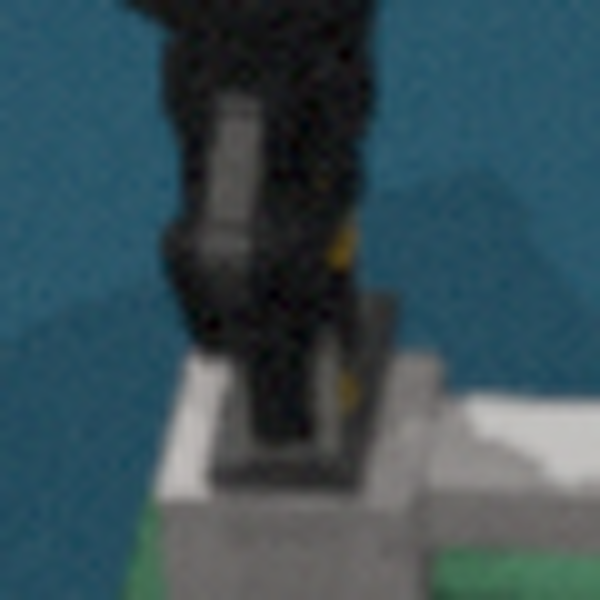

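The tips now sit about 9 mm above the carriage plate with a stable grip, though the opening reads 24 mm. A pull test will show whether the knob follows.

Call:
{"method": "drive_tool", "body": {"plan": [[0,[0.0004,0.002,0],0],[0,[0.0004,0.002,0],0],[0,[0.0004,0.002,0],0],[0,[0.0004,0.002,0],0],[0,[0,0,0],0]], "grip_force": 70}}

```text
time: 14.1
ee_pos: [0.5139, 0.2302, 0.1145]
tcp_rot: [-179.9, 0.0, 168.5]
wrist_force: [-2.2, -9.1, 3.9]
opening: 0.0233
```

Call:
{"method": "drive_tool", "body": {"plan": [[0,[0.0004,0.002,0],0],[0,[0.0004,0.002,0],0],[0,[0.0004,0.002,0],0],[0,[0.0003,0.0015,0],0],[0,[0,0,0],0],[0,[0,0,0],0]]}}

```text
time: 14.85
ee_pos: [0.5153, 0.2371, 0.1145]
tcp_rot: [-179.8, 0.0, 168.5]
wrist_force: [-2.9, -10.9, 4.7]
opening: 0.0232
```

```bash
python3 - <<'E'
from h import *
o=monitor.get_obs(); print(o['ee_pos'], o['wrist_force'],o['torque'],o['opening'])
im,d=eyes.camera('side'); c=(272,165)
cv2.imwrite('pics/b6.png',cv2.resize(im[c[1]-30:c[1]+30,c[0]-30:c[0]+30],None,fx=10,fy=10,interpolation=cv2.INTER_CUBIC)[:,:,::-1])
E
```

```text
[0.51531152 0.2371401  0.1144911 ] [ -2.92365885 -10.93765809   4.6544655 ] [-1.83684186  0.42032742  0.03584578] 0.023154741582740546
```

View pics/b6.png

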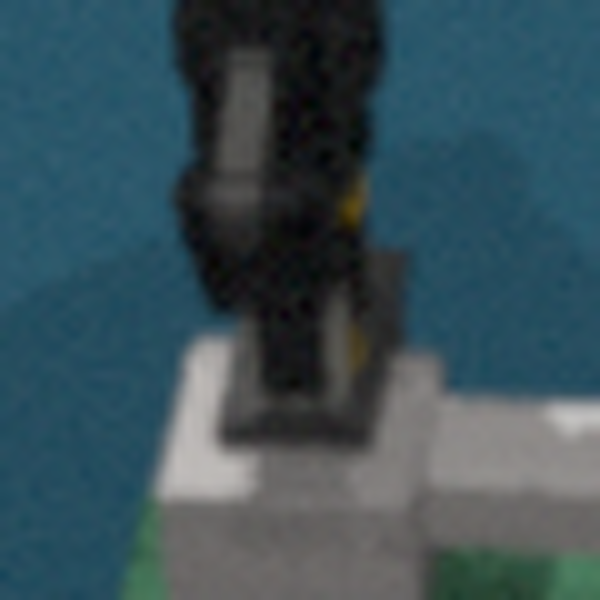

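The carriage followed about 14.5 mm, with its front edge moving from row 487 to row 443 in the zoom. Now I'll start the lift.

Call:
{"method": "drive_tool", "body": {"plan": [[0,[0.0002,0.001,0],0],[0,[0.0011,-0.0002,0.0048],0],[0,[0.0011,-0.0002,0.0048],0],[0,[0.0013,-0.0002,0.0047],0],[0,[0.0013,-0.0003,0.0047],0],[0,[0,0,0],0]]}}

```text
time: 15.65
ee_pos: [0.5212, 0.2365, 0.1322]
tcp_rot: [-179.7, 0.0, 168.4]
wrist_force: [6.2, -13.0, -7.8]
opening: 0.0236
```

```bash
python3 - <<'E'
from h import *
o=monitor.get_obs(); print(o['ee_pos'], o['wrist_force'],o['torque'],o['opening'])
im,d=eyes.camera('side'); np.savez('side5.npz',im=im,d=d)
cv2.imwrite('pics/b7.png',cv2.resize(im[115:235,240:400],None,fx=5,fy=5,interpolation=cv2.INTER_CUBIC)[:,:,::-1])
E
```

```text
[0.52120406 0.23651622 0.13216714] [  6.23358129 -12.97879446  -7.77795201] [-2.10843137 -0.9530205   0.05698833] 0.0235697609024397
```

View pics/b7.png

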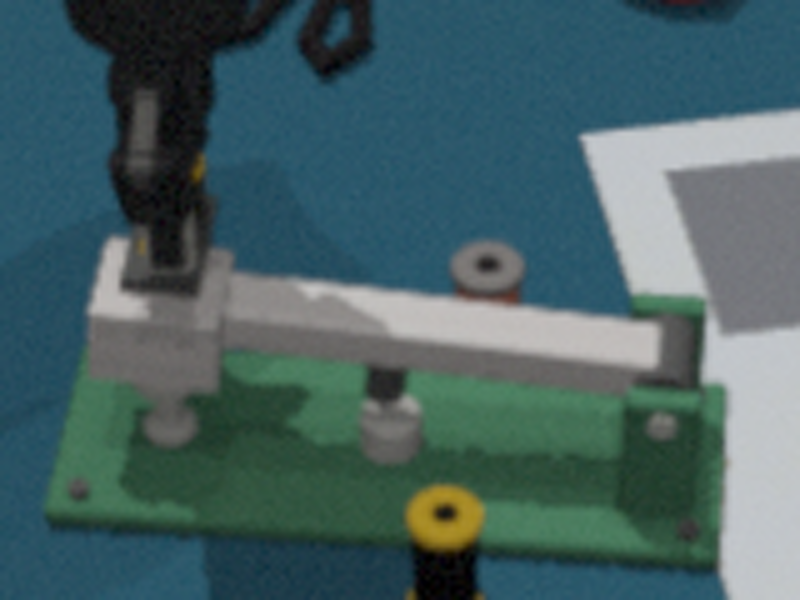

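The tongue has come off the stud by about 5° and the latch is still open. I'll continue.

Call:
{"method": "drive_tool", "body": {"plan": [[0,[0.002,-0.0003,0.0047],0],[0,[0.002,-0.0003,0.0046],0],[0,[0.0017,-0.0003,0.0046],0],[0,[0.0017,-0.0004,0.0046],0],[0,[0,0,0],0]]}}

```text
time: 16.32
ee_pos: [0.5289, 0.235, 0.15]
tcp_rot: [-179.7, 0.0, 168.4]
wrist_force: [10.4, -14.3, -11.9]
opening: 0.0238
```

```bash
python3 - <<'E'
from h import *
o=monitor.get_obs(); print(o['ee_pos'], o['wrist_force'],o['torque'],o['opening'])
im,d=eyes.camera('side'); np.savez('side6.npz',im=im,d=d)
cv2.imwrite('pics/b8.png',cv2.resize(im[115:235,240:400],None,fx=5,fy=5,interpolation=cv2.INTER_CUBIC)[:,:,::-1])
E
```

```text
[0.52890101 0.2349992  0.15002842] [ 10.39437584 -14.34631798 -11.86568492] [-2.17261606 -1.28549888  0.04745648] 0.02379793035068689
```

View pics/b8.png

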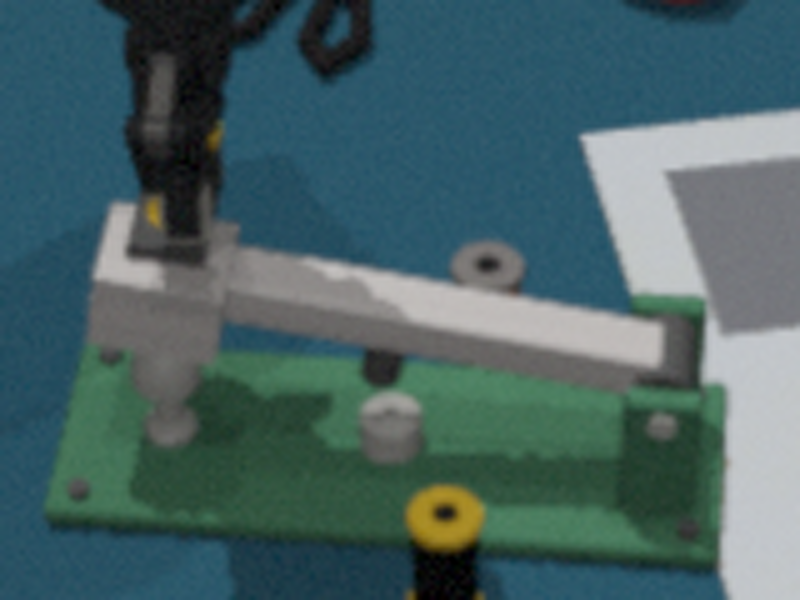

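Call:
{"method": "drive_tool", "body": {"plan": [[0,[0.001,-0.0002,0],0],[0,[0.001,-0.0002,0],0],[0,[0,0,0],0]]}}

```text
time: 16.75
ee_pos: [0.5291, 0.235, 0.1501]
tcp_rot: [-179.7, -0.2, 168.4]
wrist_force: [-1.5, -12.4, -6.4]
opening: 0.0237
```

Call:
{"method": "drive_tool", "body": {"plan": [[0,[0.0023,-0.0005,0.0045],0],[0,[0.0022,-0.0004,0.0044],0],[0,[0.002,-0.0004,0.0035],0],[0,[0.002,-0.0004,0.0035],0],[0,[0.0021,-0.0004,0.0034],0],[0,[0.002,-0.0004,0.0034],0],[0,[0,0,0],0]]}}

```text
time: 17.62
ee_pos: [0.542, 0.2329, 0.1734]
tcp_rot: [-179.8, -0.1, 168.5]
wrist_force: [-2.4, -11.8, -5.4]
opening: 0.0227
```

Call:
{"method": "drive_tool", "body": {"plan": [[0,[0.0021,-0.0004,0.0032],0],[0,[0.0021,-0.0004,0.0032],0],[0,[0.0022,-0.0004,0.0031],0],[0,[0.0022,-0.0005,0.0031],0],[0,[0,0,0],0],[0,[0,0,0],0]]}}

```text
time: 18.38
ee_pos: [0.5503, 0.2312, 0.1855]
tcp_rot: [-179.8, -0.2, 168.5]
wrist_force: [-2.2, -11.2, -5.8]
opening: 0.0224
```

```bash
python3 - <<'E'
from h import *
o=monitor.get_obs(); print(o['ee_pos'], o['wrist_force'],o['torque'],o['opening'])
im,d=eyes.camera('side'); np.savez('side7.npz',im=im,d=d)
cv2.imwrite('pics/b9.png',cv2.resize(im[105:235,240:400],None,fx=4.6,fy=4.6,interpolation=cv2.INTER_CUBIC)[:,:,::-1])
def tongue(f,c0,c1):
    im,d=f['im'],f['d']; out=[]
    for c in range(c0,c1,2):
        for r in range(150,215):
            if d[r,c]>0:
                P=dep('side',(c,r),d[r,c]); q=P-np.array([.511,.2215,0]); a=np.radians(-11.5)
                u=np.cos(a)*q[0]+np.sin(a)*q[1]; v=-np.sin(a)*q[0]+np.cos(a)*q[1]
                if abs(v)<.010 and im[r,c].min()>110 and .04<u<.2: out.append((u,v,P[2]))
    out=np.array(out)
    A=np.c_[out[:,0],np.ones(len(out))]; 
    for _ in range(3):
        p=np.linalg.lstsq(A,out[:,2],rcond=None)[0]; r=out[:,2]-A@p; k=np.abs(r)<2*r.std(); A,out=A[k],out[k]
    return len(out),np.degrees(np.arctan(p[0])),r.std(),p
print(tongue(np.load('side0.npz'),285,372)); print(tongue(dict(im=im,d=d),285,372))
t,_=eyes.camera('top'); cv2.imwrite('pics/c1.png',t[150:370,130:460][:,:,::-1].repeat(2,0).repeat(2,1))
E
```

```text
[0.55033628 0.23124213 0.18554954] [ -2.16349909 -11.22021784  -5.82691305] [-1.18479508  0.59436697  0.90248488] 0.022432351488069983
(206, np.float64(-0.10709057919825836), np.float64(0.0015661138261896046), array([-0.00186909,  0.08346855]))Traceback (most recent call last):
  File "<stdin>", line 18, in <module>
  File "<stdin>", line 10, in tongue
  File "h.py", line 11, in dep
    o,v=ray(n,uv); return o+v*d
        ~~~^^^^^^
  File "h.py", line 6, in ray
    K,d,E=cam(n); x=cv2.undistortPoints(np.array([[uv]],float),K,d)[0,0]
          ~~~^^^
  File "h.py", line 4, in cam
    p=eyes.camera_params(n); K=np.array([[p['fx'],0,p['cx']],[0,p['fy'],p['cy']],[0,0,1]]); return K,np.array(p['dist_coeffs'],float),np.array(p['extrinsics'])
ValueError: time passes only in moves, steps and waits
```

View pics/b9.png

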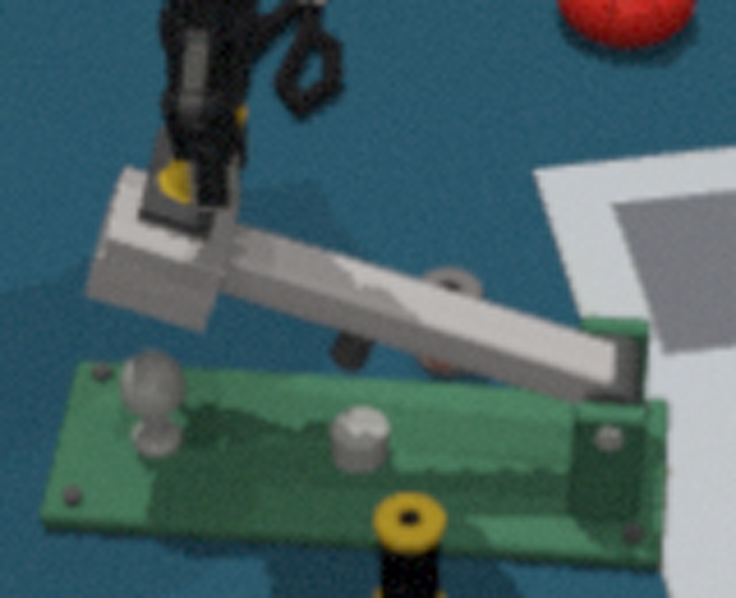

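```bash
python3 - <<'E'
from h import *
o=monitor.get_obs(); print(o['time'],o['ee_pos'], o['wrist_force'],o['torque'],o['opening'])
def tongue(f):
    im,d=f['im'],f['d']; K,D,E=cam('side')
    r,c=np.mgrid[120:215,275:380]; r=r.ravel();c=c.ravel(); z=d[r,c]; k=(z>0)&(im[r,c].min(1)>110); r,c,z=r[k],c[k],z[k]
    x=cv2.undistortPoints(np.c_[c,r].astype(float).reshape(-1,1,2),K,D)[:,0]
    P=(np.c_[x,np.ones(len(x))]*z[:,None]-E[:3,3])@E[:3,:3]
    q=P-[.511,.2215,0]; a=np.radians(-11.5)
    u=np.cos(a)*q[:,0]+np.sin(a)*q[:,1]; v=-np.sin(a)*q[:,0]+np.cos(a)*q[:,1]
    k=(abs(v)<.010)&(u>.04)&(u<.2)&(P[:,2]>.05); u,Z=u[k],P[k,2]
    for _ in range(3):
        p=np.polyfit(u,Z,1); e=Z-np.polyval(p,u); k=abs(e)<2*e.std(); u,Z=u[k],Z[k]
    return len(u),np.degrees(np.arctan(p[0])),e.std()
for n in ('side0','side5','side6','side7'): print(n,tongue(np.load(n+'.npz')))
t,_=eyes.camera('top'); cv2.imwrite('pics/c1.png',t[150:370,130:460][:,:,::-1].repeat(2,0).repeat(2,1))
E
```

```text
18.425 [0.55030357 0.23125345 0.18550749] [ -0.76697645 -11.71740033  -5.45988879] [-1.27040396  0.59162926  0.91276375] 0.02281318510346003
side0 (423, np.float64(-0.015473725265714274), np.float64(0.0015248381774474716))
side5 (438, np.float64(-4.628324171264555), np.float64(0.0014979345075106095))
side6 (431, np.float64(-9.654498415094425), np.float64(0.0014718258493941646))
side7 (416, np.float64(-19.34935412361387), np.float64(0.0014920731885785321))
```

View pics/c1.png

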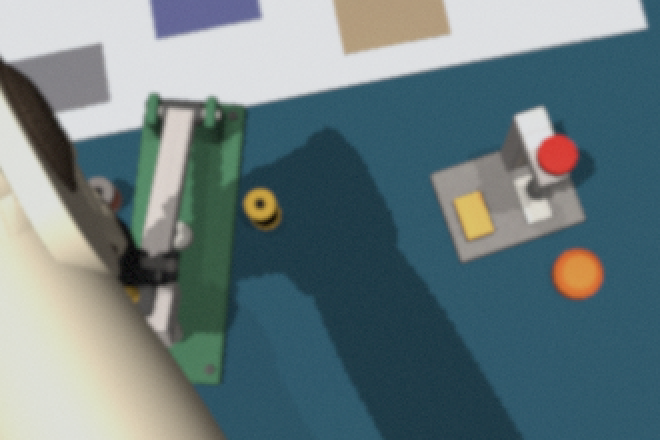

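The camera puts the tongue at 19.4°. The spools, weight and blanks are where they were, and the gauge is up. I'll add a small trim and then hold to check for drift.

Call:
{"method": "drive_tool", "body": {"plan": [[0,[0.0014,-0.0003,0.002],0],[0,[0,0,0],0],[0,[0,0,0],0],[0,[0,0,0],0],[0,[0,0,0],0],[0,[0,0,0],0],[0,[0,0,0],0],[0,[0,0,0],0]]}}

```text
time: 19.48
ee_pos: [0.5517, 0.2309, 0.1875]
tcp_rot: [-179.8, -0.2, 168.5]
wrist_force: [-2.5, -11.5, -6.5]
opening: 0.0224
```

```bash
python3 - <<'E'
from h import *
o=monitor.get_obs(); print(o['time'],o['ee_pos'], o['wrist_force'],o['torque'],o['opening'])
im,d=eyes.camera('side'); np.savez('side8.npz',im=im,d=d)
cv2.imwrite('pics/d1.png',cv2.resize(im[100:400,220:420],None,fx=2,fy=2,interpolation=cv2.INTER_CUBIC)[:,:,::-1])
f={'im':im,'d':d}
K,D,E=cam('side')
r,c=np.mgrid[120:215,275:380]; r=r.ravel();c=c.ravel(); z=d[r,c]; k=(z>0)&(im[r,c].min(1)>110); r,c,z=r[k],c[k],z[k]
x=cv2.undistortPoints(np.c_[c,r].astype(float).reshape(-1,1,2),K,D)[:,0]
P=(np.c_[x,np.ones(len(x))]*z[:,None]-E[:3,3])@E[:3,:3]
q=P-[.511,.2215,0]; a=np.radians(-11.5)
u=np.cos(a)*q[:,0]+np.sin(a)*q[:,1]; v=-np.sin(a)*q[:,0]+np.cos(a)*q[:,1]
k=(abs(v)<.010)&(u>.04)&(u<.2)&(P[:,2]>.05); u,Z=u[k],P[k,2]
for _ in range(3):
    p=np.polyfit(u,Z,1); e=Z-np.polyval(p,u); k=abs(e)<2*e.std(); u,Z=u[k],Z[k]
print(np.degrees(np.arctan(p[0])))
E
```

```text
19.475 [0.55173006 0.2309357  0.1874559 ] [ -2.46813912 -11.47121064  -6.47375087] [-1.2436213   0.56694193  0.86843447] 0.022391335277491327
-20.24658304387637
```

View pics/d1.png

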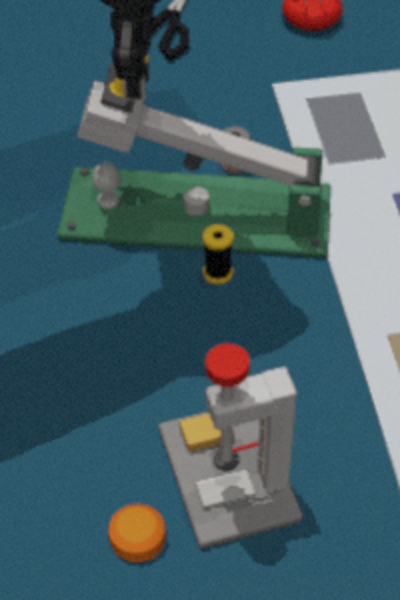

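The tongue is steady at about 20.2°, held clear of the stud at (107,178) in the picture. The gauge is up, and the blanks, weight and black spool are in place. I'm handing it in.

```bash
python3 - <<'E'
from h import *
print(job.job_done()); o=monitor.get_obs(); print(o['time'],o['ee_pos'],o['opening'])
E
```

```text
the job is handed in; nothing more can be done
None
the job is handed in; nothing more can be done
```

The job is done and handed in at about 19.5 s of the 58 s allowed; no verdict was reported.

- **Gauge:** I pushed the red cap down with the closed fingertips until the foot rested on the steel strip. It held there for a bit over 1 s, at about 14 N rising to 18 N at the wrist. The cap then rose fully, and the strip and the brass block look unmoved in the pictures.
- **Press:** I gripped the yellow knob, pulled the latch about 15 mm to the press's +y (spring force about 11 N), and lifted the tongue along its arc. In the last check the camera measured the tongue at 20.2°. The tool held its pose through the last second, the grip was still closed at 70 N, and the wrist read about 13 N. The spools and the orange weight look untouched.

**Checks that disagreed:**
- **Grip opening:** it read 22–26 mm on the 18 mm neck, even after I re-gripped lower twice. The pads were probably catching the knob's cap or the neck's flare. The lift also fitted a pivot about 20 mm higher than the middle of the neck.
- **Wrist moment:** at the final pose there was an unexplained moment of about 0.9 N m about the vertical. It stayed steady and did not come with any slip.

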